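# Pump glue into the pan and hold it out level

### The arm

A 6-joint arm with a two-finger parallel gripper is mounted at the origin on the work surface. World frame = base frame: x ahead of the robot, y to its left, z up, the work surface at z = 0. Lengths are in mm, angles in rad, forces in N, time in s.
With the tool pointing down it reaches from about 300 to 775 mm from the base axis. Payload 14.6 kg.
Tool frame: the origin (TCP) lies at the very end of the fingers, on their centre line; the grasp point (between the pads) lies 19 mm behind it; z points along the fingers, y is the line along which they close (so a half turn about z gives the same grasp; the last joint's range is limited). The gripper opens to 94 mm and grips with 3 to 60 N. Pads are 16 mm wide; open, the fingers measure 119 mm over their backs; the gripper's body (75 mm by 177 mm) begins 78 mm behind the grasp point.
Start: joints at [-0.067, 0.3, 1.521, -0, 1.321, -0.067], TCP at [549.99, -0.002, 205.446] pointing down, gripper open.
Joint ranges: [-3.03, 3.03], [-0.79, 2.21], [0.23, 2.52], [-1.04, 4.18], [0, 3.07], [-2.55, 2.55]. Speed limits (rad/s): [2.22, 2.22, 2.57, 3.14, 3.14, 3.14].

### API

Orientations are given as [roll, pitch, yaw] about the fixed x, y, z axes, in that order (R = Rz(yaw) Ry(pitch) Rx(roll)).
In Python, from cell import manip gives the robot as it stands. The module is installed in compiled form; this text tells all that it offers.
- The arm moves only by the shell command python3 -m inch 'ROWS' [FORCE]. ROWS is JSON, a list of rows, each an object of numbers: "gripper": the opening, from 0 (shut) to 1 (fully open); "dx", "dy", "dz": the shift along the world's x, y, z in m; "wx", "wy", "wz": the turn, a rotation vector about the world's x, y, z in degrees. A call has exactly 5 rows; each row is the pose to reach, as a shift and turn from the pose commanded when the call began; what a row does not reach only later rows make up. A row lasts 1/12 s, in which the tool goes at most 41.7 mm and 7.16 degrees, less where a joint would pass 70% of its speed; a pose out of reach is approached as far as the arm can. A call with a gripper value outside its range is refused whole. The fingers move at their own pace and stop on an object; FORCE is the grip in N (left out, the last holds). Time passes only in rows, so rows that repeat a pose let the fingers close, or fill a call up. It gives the time, the measured TCP pose, the force, the opening and the grip force at its end, in the units of the state.
- manip.read_state(): the state, without advancing time (a new reading comes with each control period).
- manip.camera(name): name is "scene" or "side" or "wrist"; returns the picture (480x640x3 uint8, blue, green, red); there is no depth.
- manip.camera_info(name): a dict with "camera_matrix" (3x3 intrinsics, pixels), "D" ([k1, k2, p1, p2, k3] as OpenCV has them; the pictures are not rectified), "R" (3x3) and "t" (3): a world point X has camera coordinates R X + t; the wrist camera has in their place "tool_from_camera" (4x4, takes a point from camera to tool coordinates, whose origin is the TCP and whose axes are the flange's). Camera axes: x right, y down, z forward; pixel columns grow to the right and rows downward; lengths in mm; the calibration is good to about 2 mm. A picture is of the moment at which its call begins: read the wrist's pose just before it. camera_info takes no time and is no camera call.
- manip.sign_off(): hands the job in; it is judged then, once.
The state is a dict: "clock": time; "joints": joint angles; "qd": joint speeds; "effort": joint torques, N m; "eef_pos": TCP position; "eef_rot": TCP orientation; "wrist_force": force on the tool from outside, world axes, zero at the start; "moment": the same for the moment, N m; "finger_gap": finger opening in mm; "finger_force": force on a finger pad.
Only numpy, scipy, OpenCV 4.12 (cv2) and the standard library are available. Lean on these libraries where they do the work, as an engineer would, in place of code of your own. Each camera call takes 0.05 s, during which the arm holds its last target. There are 200 camera calls.

### The job

Draw a shot of glue for the next wallet: push the pump head of the glue bottle right down and let it spring back up while the small steel pan stands under the spout. Then take the pan by its black handle, lift it off the white block, bring it out from under the spout without knocking the stand or the bottle, and keep it level all the way so that nothing would spill. Finish while still holding the pan steady and level in the air, at least 10 cm above the white block and clear of the spout, and leave the other things on the bench where they are.

Things in the scene. Friction and masses are not known exactly. Their poses are not given: they have to be found in the camera images.
- stand: Glue stand fixed to the bench. Origin on the bench below the bottle's axis, z up, spout towards -x. Plywood board 180 x 104 x 12 mm (x -125 to 55); on it a cream bottle (66 mm diameter, pink band, in a round wooden socket of 77 mm, white collar top at height 128 mm) and a white nylon block, x -108 to -40, y -48 to 48, top 52 mm above the bench, on which the pan stands.
- pump (a joint): Travel of the white sprung pump head in m: 0 = up, 0.014 = fully down. It slides straight down, its spring needs about 3 N to start and 8 N at the bottom, and it springs back up by itself when released.
- pump_top (a point): Centre of the flat top of the white pump head (30 mm across, on the bottle's axis), 164 mm above the bench when up. It moves with the head. Press here straight down.
- spout (a point): Open tip of the spout, 135 mm above the bench when up; moves with the head. The spout is a white tube 9 mm thick, level (top at 163 mm) from the pump head towards the stand's -x, bent down 73 mm out from the bottle's axis.
- pan: Loose steel pan, 0.12 to 0.21 kg, rim 58 mm across, foot 50 mm, 32 mm high. Origin: centre of underside, z up; at first on the block (52 mm up) within 8 mm of below the spout, rim 51 mm under it. Level black handle along its -x (away from the bottle, give or take 30 degrees): 16 mm wide, 18 mm high, 40 to 125 mm from the centre, middle 23 mm up. Mass centre 14 mm off towards the handle.
- pan_grip (a point): Middle of the pan's black handle, the place to grip it: 90 mm from the pan's centre along its -x, 23 mm above its underside (75 mm above the bench at the start). Grip across the 16 mm width from above.
- dye_jar: Bystander: amber glass jar with black cap, 44 mm diameter, 62 mm high, behind the bottle. Origin: centre of its underside.
- spool: Bystander: red thread spool, 42 mm diameter, 46 mm high, standing behind the bottle. Origin: centre of its underside.
- mallet: Bystander: mallet lying on the bench, white cylindrical head 44 mm diameter and 90 mm long along its y, dark handle to its -x, 200 mm long. Origin: on the bench below the head's centre.
- rivet_box: Bystander: open blue compartment box of rivets, 110 x 160 x 32 mm. Origin: centre of its underside.
Things that resemble listed ones, but are neither listed nor needed, are in the scene too. There is more than one size of the pan; the one meant has the size given above.

How it is judged:
By the outcome, as a careful person would: the job done as asked, in the order asked, and still so for the second after the job is handed in, while the arm keeps its last pose, push and grip.
It also fails if it takes over 51 s, if anything falls off the work surface, if the arm or the gripper's body presses on something with over 40 N, if the wrist force passes 120 N, or if a joint passes its speed limit or range.

## Working session

There is one attempt and no reset: what is moved stays moved. The work goes in short steps, Python scripts to look and compute and a shell command to move; the robot and the scene stay as the last step left them, time stands still between calls to the robot, and variables do not carry over. Pictures are saved under pics/ and viewed, at most 10 in all, crops included, and the job is handed in when it is done.

```bash
mkdir -p pics; python3 - <<'E'
from cell import manip
import cv2,numpy as np
for n in("scene","side"):
    cv2.imwrite(f"pics/{n}0.png",manip.camera(n))
    i=manip.camera_info(n);R=np.array(i["R"]);print(n,np.round(-R.T@np.array(i["t"])),np.round(R[2],2))
print(manip.read_state())
E
```

```text
scene [1363.  204.  600.] [-0.81 -0.26 -0.53]
side [ 346. -619.  716.] [ 0.33  0.66 -0.68]
{'clock': 0.1, 'joints': array([-6.66153989e-02,  3.00404235e-01,  1.52151035e+00, -4.90127135e-05,
        1.32068443e+00, -6.65906006e-02]), 'qd': array([ 5.43429514e-04, -9.08614124e-05, -1.32192485e-03,  4.29050833e-04,
        2.00450330e-03,  1.41611921e-03]), 'effort': array([ 1.84928511e-03, -5.32644153e+01, -3.53284299e+01,  7.10431044e-02,
        2.34944851e-02, -7.30603051e-05]), 'eef_pos': array([ 5.49771007e+02, -9.00619572e-03,  2.04952922e+02]), 'eef_rot': array([-3.14058536e+00, -1.95945162e-05,  1.57078367e+00]), 'wrist_force': array([ 0.18449364,  0.22914712, -0.50558675]), 'moment': array([ 0.03214424, -0.0572415 ,  0.05164748]), 'finger_force': 0.0, 'finger_gap': 93.80835765748004}
```

View pics/scene0.png

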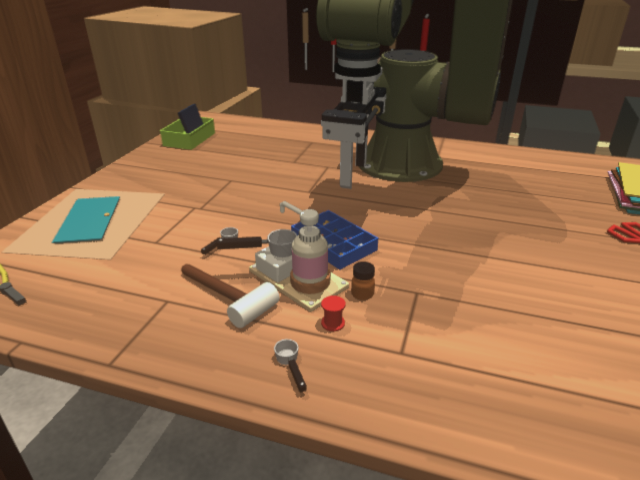

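View pics/side0.png

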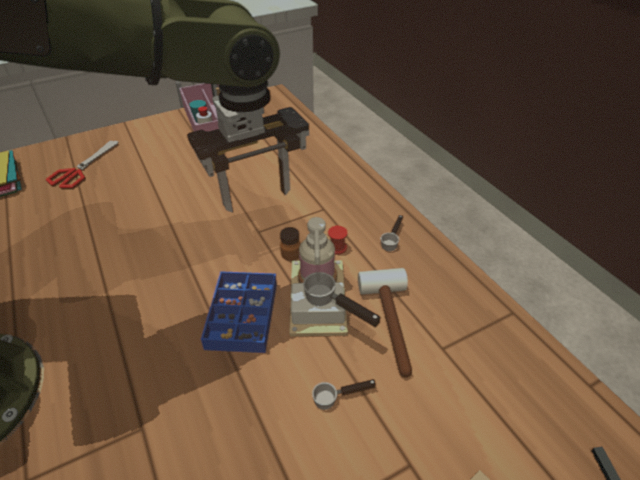

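The scene view shows the pump head at about (310,216), the pan at (283,243) and its handle from (262,241) to (220,243). In the side view the head is at (317,225), the pan at (320,289) and the handle from (338,297) to (378,320). Small pans and the mallet are nearby. I'll enlarge both views next.

```bash
python3 - <<'E'
import cv2,numpy as np
a=cv2.imread("pics/scene0.png")[190:310,195:355];b=cv2.imread("pics/side0.png")[210:350,280:400]
a=cv2.resize(a,None,fx=2.8,fy=2.8,interpolation=2);b=cv2.resize(b,None,fx=2.8,fy=2.8,interpolation=2)
o=np.zeros((400,800,3),np.uint8);o[:a.shape[0],:a.shape[1]]=a;o[:b.shape[0],450:450+b.shape[1]]=b
cv2.imwrite("pics/z.png",o)
E
cat > h.py <<'E'
from cell import manip
import cv2,numpy as np
from scipy.spatial.transform import Rotation as Ro
def cam(n,st=None):
    i=manip.camera_info(n);K=np.array(i["camera_matrix"],float);D=np.array(i["D"],float)
    if n=="wrist":
        st=st or manip.read_state()
        T=np.eye(4);T[:3,:3]=Ro.from_euler("xyz",st["eef_rot"]).as_matrix();T[:3,3]=st["eef_pos"]
        T=T@np.array(i["tool_from_camera"]);R=T[:3,:3].T;return K,D,R,-R@T[:3,3]
    return K,D,np.array(i["R"]),np.array(i["t"]).ravel()
def ray(c,p):
    K,D,R,t=c;u=cv2.undistortPoints(np.array([[p]],float),K,D)[0,0]
    d=R.T@np.array([*u,1]);return -R.T@t,d/np.linalg.norm(d)
def plane(c,p,z):
    o,d=ray(c,p);return o+d*(z-o[2])/d[2]
def tri(*cp):
    A=np.zeros((3,3));b=np.zeros(3);L=[ray(c,p) for c,p in cp]
    for o,d in L: P=np.eye(3)-np.outer(d,d);A+=P;b+=P@o
    X=np.linalg.solve(A,b);return X,[round(float(np.linalg.norm((np.eye(3)-np.outer(d,d))@(X-o))),1) for o,d in L]
def proj(c,X):
    K,D,R,t=c;return cv2.projectPoints(np.array([X],float),cv2.Rodrigues(R)[0],t,K,D)[0].ravel()
E
```

```text
(no output)
```

View pics/z.png

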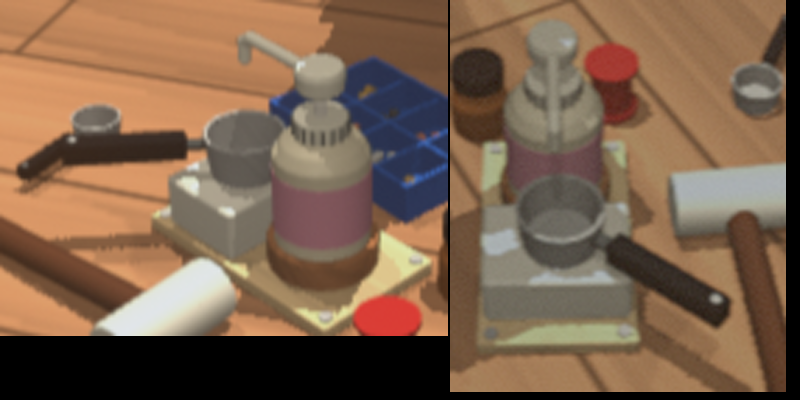

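The zoom shows the spout pointing out over the pan, with the handle swung towards the mallet. I'll triangulate the key points.

```bash
python3 - <<'E'
from h import *
s,d=cam("scene"),cam("side")
for n,a,b in[("top",(321,66),(553,35)),("tip",(245,62),(553,128)),("rim",(247,124),(563,205)),("hstart",(186,145),(614,248)),("hend",(66,148),(720,308)),]:
    X,e=tri((s,(195+a[0]/2.8,190+a[1]/2.8)),(d,(280+(b[0]-450)/2.8,210+b[1]/2.8)));print(n,X.round(1),e)
for n,c,p in[("board",d,(497,340)),("board",d,(632,338)),("board",d,(622,150)),("boardS",s,(323,325)),("boardS",s,(428,262)),("boardS",s,(155,222))]:
    q=(280+(p[0]-450)/2.8,210+p[1]/2.8) if c is d else (195+p[0]/2.8,190+p[1]/2.8)
    print(n,plane(c,q,12).round(1))
for n,p in[("mallet head",(383,282)),("mh1",(404,281)),("mh0",(361,283))]:print(n,plane(d,p,40).round())
for n,p in[("mallet hnd end",(405,370)),("spool",(338,232)),("jar",(290,234))]:print(n,plane(d,p,20 if n[0]=="m" else 50).round())
i=manip.camera_info("wrist");print(np.round(i["tool_from_camera"],2))
E
```

```text
top [633.1 -55.1 162.6] [0.9, 0.9]
tip [ 605.1 -114.8  142.6] [3.1, 3.1]
rim [ 601.6 -122.6   87.3] [2.7, 2.7]
hstart [ 618.7 -160.2   74.1] [1.1, 1.1]
hend [ 650.4 -233.5   77.4] [0.5, 0.5]
board [ 542.5 -147.3   12. ]
board [ 619.1 -186.8   12. ]
board [696.4 -39.8  12. ]
boardS [700.4 -31.9  12. ]
boardS [615.6  14.9  12. ]
boardS [ 629.9 -182.5   12. ]
mallet head [ 727. -142.   40.]
mh1 [ 763. -159.   40.]
mh0 [ 690. -124.   40.]
mallet hnd end [ 663. -306.   20.]
spool [716.  11.  50.]
jar [626.  53.  50.]
[[  -0.     -0.97   -0.26   74.74]
 [   1.      0.     -0.      0.21]
 [   0.     -0.26    0.97 -180.18]
 [   0.      0.      0.      1.  ]]
```

All checks fit: head at z 163, handle 40 to 122 mm from the pan centre, grip at about (637,-205,75). I'll shut the fingers and move above the pump, turning +23° for the later grasp.

```bash
python3 -m inch '[{"gripper":0,"dx":0.016,"dy":-0.011,"wz":5},{"gripper":0,"dx":0.033,"dy":-0.022,"wz":10},{"gripper":0,"dx":0.05,"dy":-0.033,"wz":15},{"gripper":0,"dx":0.067,"dy":-0.044,"wz":20},{"gripper":0,"dx":0.083,"dy":-0.055,"wz":23}]' 20
python3 -m inch '[{"gripper":0},{"gripper":0,"dz":-0.006},{"gripper":0,"dz":-0.012},{"gripper":0,"dz":-0.018},{"gripper":0,"dz":-0.018}]'
python3 - <<'E'
from h import *
st=manip.read_state();o=np.zeros((560,800,3),np.uint8)
for k,n in enumerate(("scene","side")):
    im=manip.camera(n);c=cam(n);p=proj(c,st["eef_pos"]);x,y=int(p[0])-50,int(p[1])-50
    print(n,x,y,p);o[:400,400*k:400*k+400]=cv2.resize(im[y:y+100,x:x+100],None,fx=4,fy=4,interpolation=2)
cv2.imwrite("pics/p1.png",o[:400])
w=manip.camera("wrist");cv2.imwrite("pics/w1.png",w)
E
```

```text
scene 302 126 [352.36114571 176.70901983]
side 208 150 [258.27853583 200.47821819]validation failed for argument at $[0]...
validation failed for argument at $[0]...
```

View pics/p1.png

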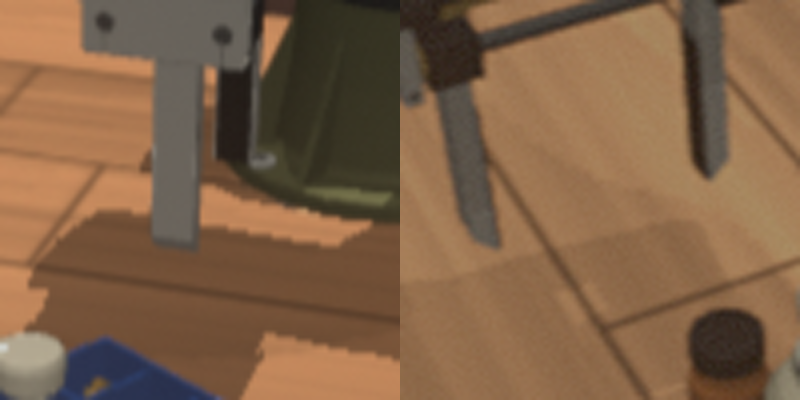

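View pics/w1.png

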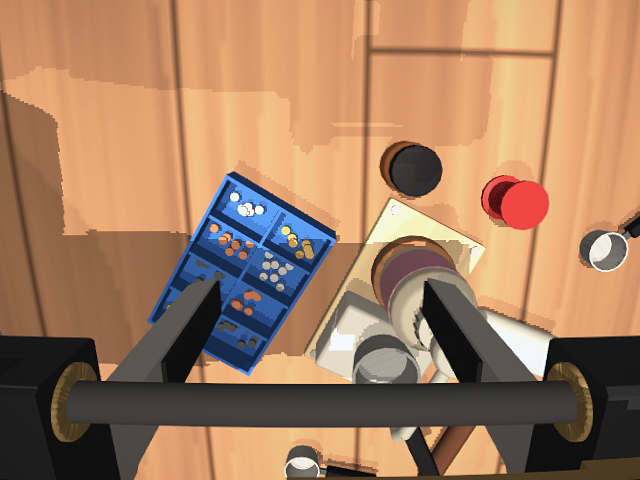

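The moves were refused, so the arm hasn't moved and the views show the fingers still at the start. The rows probably need all seven keys, so I'll write them in full.

```bash
python3 -m inch '[{"gripper":0,"dx":0.016,"dy":-0.011,"dz":0,"wx":0,"wy":0,"wz":5},{"gripper":0,"dx":0.033,"dy":-0.022,"dz":0,"wx":0,"wy":0,"wz":10},{"gripper":0,"dx":0.05,"dy":-0.033,"dz":0,"wx":0,"wy":0,"wz":15},{"gripper":0,"dx":0.067,"dy":-0.044,"dz":0,"wx":0,"wy":0,"wz":20},{"gripper":0,"dx":0.083,"dy":-0.055,"dz":0,"wx":0,"wy":0,"wz":23}]' 20
```

```text
clock: 0.67
eef_pos: [633.7, -55.6, 205.2]
eef_rot: [-3.141, -0.0, 1.977]
wrist_force: [0.0, 0.7, -0.2]
finger_gap: 63.9
finger_force: 0.0
```

```bash
H='x'; python3 -m inch '[{"gripper":0,"dx":0,"dy":0,"dz":0,"wx":0,"wy":0,"wz":0},{"gripper":0,"dx":0,"dy":0,"dz":0,"wx":0,"wy":0,"wz":0},{"gripper":0,"dx":0,"dy":0,"dz":0,"wx":0,"wy":0,"wz":0},{"gripper":0,"dx":0,"dy":0,"dz":0,"wx":0,"wy":0,"wz":0},{"gripper":0,"dx":0,"dy":0,"dz":0,"wx":0,"wy":0,"wz":0}]'
python3 -m inch '[{"gripper":0,"dx":0,"dy":0,"dz":-0.006,"wx":0,"wy":0,"wz":0},{"gripper":0,"dx":0,"dy":0,"dz":-0.012,"wx":0,"wy":0,"wz":0},{"gripper":0,"dx":0,"dy":0,"dz":-0.018,"wx":0,"wy":0,"wz":0},{"gripper":0,"dx":0,"dy":0,"dz":-0.024,"wx":0,"wy":0,"wz":0},{"gripper":0,"dx":0,"dy":0,"dz":-0.024,"wx":0,"wy":0,"wz":0}]'
python3 - <<'E'
from h import *
st=manip.read_state();o=np.zeros((400,800,3),np.uint8)
for k,n in enumerate(("scene","side")):
    im=manip.camera(n);c=cam(n);p=proj(c,st["eef_pos"]);x,y=int(p[0])-50,int(p[1])-50
    print(n,x,y,p);o[:400,400*k:400*k+400]=cv2.resize(im[y:y+100,x:x+100],None,fx=4,fy=4,interpolation=2)
cv2.imwrite("pics/p2.png",o)
E
```

```text
clock: 1.08
eef_pos: [632.6, -54.5, 205.8]
eef_rot: [3.141, 0.0, 1.972]
wrist_force: [-0.4, 0.1, 0.1]
finger_gap: 30.6
finger_force: 0.0
clock: 1.5
eef_pos: [632.4, -54.9, 179.6]
eef_rot: [-3.139, -0.001, 1.972]
wrist_force: [0.2, 0.2, -0.2]
finger_gap: 0.6
finger_force: 0.0
scene 259 155 [309.33119914 205.20129579]
side 265 164 [315.83192976 214.89901596]
```

View pics/p2.png

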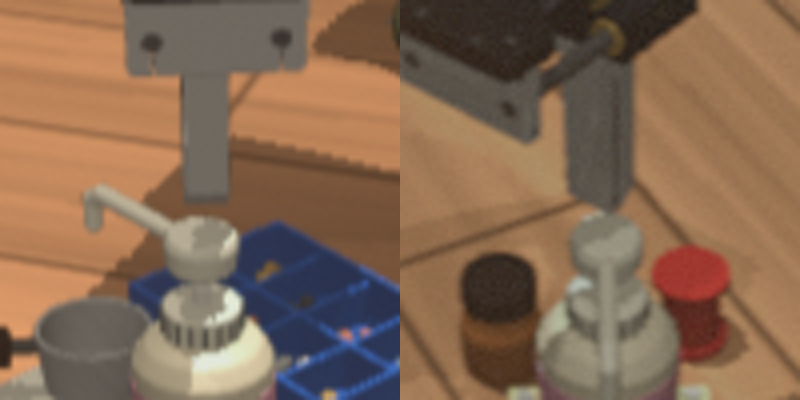

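The shut fingers stand right over the pump head: head at (203,245) and finger end at (207,195) in the left half, and (605,240) and (600,200) in the right half. Now I'll press.

```bash
python3 -m inch '[{"gripper":0,"dx":0,"dy":0,"dz":-0.008,"wx":0,"wy":0,"wz":0},{"gripper":0,"dx":0,"dy":0,"dz":-0.014,"wx":0,"wy":0,"wz":0},{"gripper":0,"dx":0,"dy":0,"dz":-0.018,"wx":0,"wy":0,"wz":0},{"gripper":0,"dx":0,"dy":0,"dz":-0.022,"wx":0,"wy":0,"wz":0},{"gripper":0,"dx":0,"dy":0,"dz":-0.025,"wx":0,"wy":0,"wz":0}]'
python3 -m inch '[{"gripper":0,"dx":0,"dy":0,"dz":-0.001,"wx":0,"wy":0,"wz":0},{"gripper":0,"dx":0,"dy":0,"dz":-0.002,"wx":0,"wy":0,"wz":0},{"gripper":0,"dx":0,"dy":0,"dz":-0.003,"wx":0,"wy":0,"wz":0},{"gripper":0,"dx":0,"dy":0,"dz":-0.004,"wx":0,"wy":0,"wz":0},{"gripper":0,"dx":0,"dy":0,"dz":-0.005,"wx":0,"wy":0,"wz":0}]'
```

```text
clock: 2.02
eef_pos: [632.9, -55.0, 156.3]
eef_rot: [-3.141, -0.0, 1.972]
wrist_force: [-2.4, 0.2, 5.1]
finger_gap: 0.6
finger_force: 2.7
clock: 2.43
eef_pos: [633.0, -55.0, 152.0]
eef_rot: [3.141, 0.0, 1.972]
wrist_force: [-3.7, 0.8, 6.4]
finger_gap: 0.7
finger_force: 3.4
```

```bash
python3 -m inch '[{"gripper":0,"dx":0,"dy":0,"dz":-0.0005,"wx":0,"wy":0,"wz":0},{"gripper":0,"dx":0,"dy":0,"dz":-0.001,"wx":0,"wy":0,"wz":0},{"gripper":0,"dx":0,"dy":0,"dz":-0.0015,"wx":0,"wy":0,"wz":0},{"gripper":0,"dx":0,"dy":0,"dz":-0.002,"wx":0,"wy":0,"wz":0},{"gripper":0,"dx":0,"dy":0,"dz":-0.002,"wx":0,"wy":0,"wz":0}]'

```

```text
clock: 2.85
eef_pos: [633.0, -55.0, 150.3]
eef_rot: [3.141, 0.0, 1.972]
wrist_force: [-4.5, 0.6, 8.6]
finger_gap: 0.7
finger_force: 4.3
```

Near the bottom. I'll push a little more until the force shows the stop.

```bash
python3 -m inch '[{"gripper":0,"dx":0,"dy":0,"dz":-0.0005,"wx":0,"wy":0,"wz":0},{"gripper":0,"dx":0,"dy":0,"dz":-0.001,"wx":0,"wy":0,"wz":0},{"gripper":0,"dx":0,"dy":0,"dz":-0.001,"wx":0,"wy":0,"wz":0},{"gripper":0,"dx":0,"dy":0,"dz":-0.001,"wx":0,"wy":0,"wz":0},{"gripper":0,"dx":0,"dy":0,"dz":-0.001,"wx":0,"wy":0,"wz":0}]'

```

```text
clock: 3.27
eef_pos: [633.1, -55.0, 150.2]
eef_rot: [3.141, 0.001, 1.972]
wrist_force: [-8.4, 0.7, 15.2]
finger_gap: 0.6
finger_force: 7.6
```

The head is at its stop: z stayed at 150.2 while the force rose to 15 N. I'll release it and go above the handle.

```bash
python3 -m inch '[{"gripper":0,"dx":0,"dy":0,"dz":0.005,"wx":0,"wy":0,"wz":0},{"gripper":0,"dx":0,"dy":0,"dz":0.012,"wx":0,"wy":0,"wz":0},{"gripper":0,"dx":0,"dy":0,"dz":0.024,"wx":0,"wy":0,"wz":0},{"gripper":0,"dx":0,"dy":0,"dz":0.04,"wx":0,"wy":0,"wz":0},{"gripper":0,"dx":0,"dy":0,"dz":0.06,"wx":0,"wy":0,"wz":0}]'
python3 -m inch '[{"gripper":0.55,"dx":0.001,"dy":-0.03,"dz":0,"wx":0,"wy":0,"wz":0},{"gripper":0.55,"dx":0.002,"dy":-0.06,"dz":0,"wx":0,"wy":0,"wz":0},{"gripper":0.55,"dx":0.003,"dy":-0.09,"dz":0,"wx":0,"wy":0,"wz":0},{"gripper":0.55,"dx":0.004,"dy":-0.12,"dz":0,"wx":0,"wy":0,"wz":0},{"gripper":0.55,"dx":0.004,"dy":-0.15,"dz":0,"wx":0,"wy":0,"wz":0}]'
python3 -m inch '[{"gripper":0.55,"dx":0,"dy":0,"dz":-0.02,"wx":0,"wy":0,"wz":0},{"gripper":0.55,"dx":0,"dy":0,"dz":-0.04,"wx":0,"wy":0,"wz":0},{"gripper":0.55,"dx":0,"dy":0,"dz":-0.05,"wx":0,"wy":0,"wz":0},{"gripper":0.55,"dx":0,"dy":0,"dz":-0.05,"wx":0,"wy":0,"wz":0},{"gripper":0.55,"dx":0,"dy":0,"dz":-0.05,"wx":0,"wy":0,"wz":0}]'
python3 - <<'E'
from h import *
st=manip.read_state();w=manip.camera("wrist");c=cam("wrist",st)
s=manip.camera("scene");d=manip.camera("side")
cv2.imwrite("pics/w2r.png",w);p=proj(c,[637,-205,84]);print(p,proj(c,st["eef_pos"]),st["eef_pos"])
o=np.zeros((480,800,3),np.uint8);o[:,:500]=w[:,70:570];o[:240,500:]=cv2.resize(s[180:300,215:365],(300,240));o[240:,500:]=cv2.resize(d[205:325,285:435],(300,240))
cv2.imwrite("pics/w2.png",o)
E
```

```text
clock: 3.68
eef_pos: [632.7, -54.9, 208.5]
eef_rot: [-3.14, -0.001, 1.972]
wrist_force: [0.3, -0.6, 1.2]
finger_gap: 0.7
finger_force: 0.0
clock: 4.1
eef_pos: [637.0, -206.4, 208.9]
eef_rot: [3.141, 0.0, 1.972]
wrist_force: [1.0, 0.2, -0.3]
finger_gap: 30.3
finger_force: 0.0
clock: 4.52
eef_pos: [637.1, -204.7, 158.9]
eef_rot: [-3.141, -0.0, 1.973]
wrist_force: [-0.3, 0.2, 0.6]
finger_gap: 51.8
finger_force: 0.0
[321.16015781 250.503347  ] [321.43950744 295.45220109] [ 637.12856277 -204.73172974  158.8868191 ]
```

View pics/w2.png

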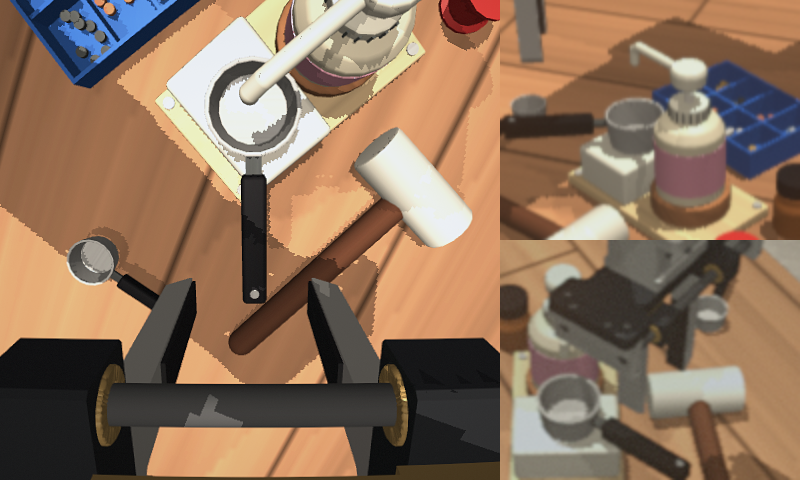

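In the wrist view the handle runs straight down the picture, from raw pixel (323,178) to (325,300), centred between the fingers. The pump head is back up and the pan is undisturbed. I'll refine the grip point.

```bash
python3 - <<'E'
from h import *
c=cam("wrist");a=plane(c,(323.5,177),84);b=plane(c,(324.5,302),84);r=plane(c,(321,107),84);print(a,b,r,np.linalg.norm(b-a),(a+b)/2)
v=b-a;print(np.degrees(np.arctan2(v[1],v[0]))+90, np.linalg.norm((a+b)/2-r))
X,e=tri((c,(324.5,296)),(cam("side"),(285+683/2-250,205+(466-240)/2)));print(X,e)
E
```

```text
[ 620.67450777 -161.73196595   84.        ] [ 653.69669003 -237.45004107   84.        ] [ 603.11427607 -124.30973336   84.        ] 82.60563794918583 [ 637.1855989  -199.59100351   84.        ]
23.562988447630744 82.63246743756321
[ 650.99686903 -233.35609459   83.16416873] [1.2, 1.2]
```

```bash
python3 -m inch '[{"gripper":0.55,"dx":0.001,"dy":0,"dz":-0.025,"wx":0,"wy":0,"wz":0},{"gripper":0.55,"dx":0.001,"dy":0,"dz":-0.05,"wx":0,"wy":0,"wz":0},{"gripper":0.55,"dx":0.001,"dy":0,"dz":-0.075,"wx":0,"wy":0,"wz":0},{"gripper":0.55,"dx":0.001,"dy":0,"dz":-0.092,"wx":0,"wy":0,"wz":0},{"gripper":0.55,"dx":0.001,"dy":0,"dz":-0.101,"wx":0,"wy":0,"wz":0}]'
python3 -m inch '[{"gripper":0.25,"dx":0,"dy":0,"dz":0,"wx":0,"wy":0,"wz":0},{"gripper":0.25,"dx":0,"dy":0,"dz":0,"wx":0,"wy":0,"wz":0},{"gripper":0.25,"dx":0,"dy":0,"dz":0,"wx":0,"wy":0,"wz":0},{"gripper":0.25,"dx":0,"dy":0,"dz":0,"wx":0,"wy":0,"wz":0},{"gripper":0.25,"dx":0,"dy":0,"dz":0,"wx":0,"wy":0,"wz":0}]'
python3 -m inch '[{"gripper":0.2,"dx":0,"dy":0,"dz":0,"wx":0,"wy":0,"wz":0},{"gripper":0.18,"dx":0,"dy":0,"dz":0,"wx":0,"wy":0,"wz":0},{"gripper":0.16,"dx":0,"dy":0,"dz":0,"wx":0,"wy":0,"wz":0},{"gripper":0.1,"dx":0,"dy":0,"dz":0,"wx":0,"wy":0,"wz":0},{"gripper":0,"dx":0,"dy":0,"dz":0,"wx":0,"wy":0,"wz":0}]' 45
python3 -m inch '[{"gripper":0,"dx":0,"dy":0,"dz":0,"wx":0,"wy":0,"wz":0},{"gripper":0,"dx":0,"dy":0,"dz":0,"wx":0,"wy":0,"wz":0},{"gripper":0,"dx":0,"dy":0,"dz":0,"wx":0,"wy":0,"wz":0},{"gripper":0,"dx":0,"dy":0,"dz":0,"wx":0,"wy":0,"wz":0},{"gripper":0,"dx":0,"dy":0,"dz":0,"wx":0,"wy":0,"wz":0}]' 45
```

```text
clock: 5.08
eef_pos: [637.5, -204.6, 55.9]
eef_rot: [-3.14, -0.001, 1.973]
wrist_force: [0.5, -0.8, 0.6]
finger_gap: 51.5
finger_force: 0.0
clock: 5.5
eef_pos: [638.4, -205.2, 58.7]
eef_rot: [3.14, 0.001, 1.972]
wrist_force: [-0.4, -0.7, 0.3]
finger_gap: 24.1
finger_force: 0.0
clock: 5.92
eef_pos: [638.1, -205.0, 57.6]
eef_rot: [3.141, 0.0, 1.972]
wrist_force: [1.6, -0.3, 0.3]
finger_gap: 15.3
finger_force: 45.0
clock: 6.33
eef_pos: [638.1, -205.1, 57.6]
eef_rot: [3.141, 0.0, 1.972]
wrist_force: [1.6, -1.1, 2.6]
finger_gap: 15.4
finger_force: 45.0
```

Gripped at 15.4 mm. I'll lift gently.

```bash
python3 -m inch '[{"gripper":0,"dx":0,"dy":0,"dz":0,"wx":0,"wy":0,"wz":0},{"gripper":0,"dx":0,"dy":0,"dz":0.001,"wx":0,"wy":0,"wz":0},{"gripper":0,"dx":0,"dy":0,"dz":0.003,"wx":0,"wy":0,"wz":0},{"gripper":0,"dx":0,"dy":0,"dz":0.006,"wx":0,"wy":0,"wz":0},{"gripper":0,"dx":0,"dy":0,"dz":0.009,"wx":0,"wy":0,"wz":0}]' 60
python3 -m inch '[{"gripper":0,"dx":0,"dy":0,"dz":0.003,"wx":0,"wy":0,"wz":0},{"gripper":0,"dx":0,"dy":0,"dz":0.006,"wx":0,"wy":0,"wz":0},{"gripper":0,"dx":0,"dy":0,"dz":0.008,"wx":0,"wy":0,"wz":0},{"gripper":0,"dx":0,"dy":0,"dz":0.009,"wx":0,"wy":0,"wz":0},{"gripper":0,"dx":0,"dy":0,"dz":0.009,"wx":0,"wy":0,"wz":0}]' 60
python3 - <<'E'
from h import *
s=manip.camera("scene");d=manip.camera("side");w=manip.camera("wrist")
o=np.zeros((480,800,3),np.uint8);o[:,:400]=w[:,120:520];o[:240,400:]=cv2.resize(s[200:296,190:350],(400,240),interpolation=2);o[240:,400:]=cv2.resize(d[215:335,285:485],(400,240),interpolation=2)
cv2.imwrite("pics/l1.png",o)
E
```

```text
clock: 6.75
eef_pos: [637.8, -204.9, 66.4]
eef_rot: [-3.141, -0.0, 1.972]
wrist_force: [-0.5, 0.1, -1.6]
finger_gap: 15.3
finger_force: 60.0
clock: 7.17
eef_pos: [638.1, -205.0, 75.8]
eef_rot: [3.141, 0.0, 1.972]
wrist_force: [-0.6, 0.7, -2.1]
finger_gap: 15.7
finger_force: 60.0
```

View pics/l1.png

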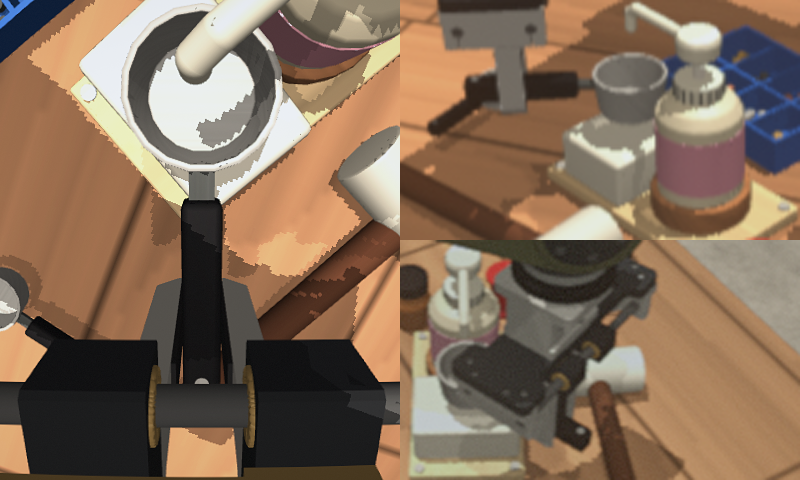

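The pan is 18 mm off the block and level, with its rim around (200,90) in the left half and still below the spout. I'll pull it straight out (-y), slightly towards the robot.

```bash
python3 -m inch '[{"gripper":0,"dx":-0.001,"dy":-0.003,"dz":0,"wx":0,"wy":0,"wz":0},{"gripper":0,"dx":-0.002,"dy":-0.01,"dz":0,"wx":0,"wy":0,"wz":0},{"gripper":0,"dx":-0.004,"dy":-0.02,"dz":0,"wx":0,"wy":0,"wz":0},{"gripper":0,"dx":-0.007,"dy":-0.032,"dz":0,"wx":0,"wy":0,"wz":0},{"gripper":0,"dx":-0.01,"dy":-0.045,"dz":0,"wx":0,"wy":0,"wz":0}]' 60
python3 -m inch '[{"gripper":0,"dx":-0.003,"dy":-0.014,"dz":0,"wx":0,"wy":0,"wz":0},{"gripper":0,"dx":-0.006,"dy":-0.028,"dz":0,"wx":0,"wy":0,"wz":0},{"gripper":0,"dx":-0.009,"dy":-0.042,"dz":0,"wx":0,"wy":0,"wz":0},{"gripper":0,"dx":-0.012,"dy":-0.056,"dz":0,"wx":0,"wy":0,"wz":0},{"gripper":0,"dx":-0.015,"dy":-0.07,"dz":0,"wx":0,"wy":0,"wz":0}]'
python3 -m inch '[{"gripper":0,"dx":-0.002,"dy":-0.01,"dz":0.001,"wx":0,"wy":0,"wz":0},{"gripper":0,"dx":-0.003,"dy":-0.016,"dz":0.006,"wx":0,"wy":0,"wz":0},{"gripper":0,"dx":-0.004,"dy":-0.02,"dz":0.015,"wx":0,"wy":0,"wz":0},{"gripper":0,"dx":-0.005,"dy":-0.022,"dz":0.03,"wx":0,"wy":0,"wz":0},{"gripper":0,"dx":-0.005,"dy":-0.022,"dz":0.045,"wx":0,"wy":0,"wz":0}]'
python3 -m inch '[{"gripper":0,"dx":0,"dy":0,"dz":0.015,"wx":0,"wy":0,"wz":0},{"gripper":0,"dx":0,"dy":0,"dz":0.03,"wx":0,"wy":0,"wz":0},{"gripper":0,"dx":0,"dy":0,"dz":0.045,"wx":0,"wy":0,"wz":0},{"gripper":0,"dx":0,"dy":0,"dz":0.06,"wx":0,"wy":0,"wz":0},{"gripper":0,"dx":0,"dy":0,"dz":0.073,"wx":0,"wy":0,"wz":0}]'
python3 -m inch '[{"gripper":0,"dx":0,"dy":0,"dz":0.008,"wx":0,"wy":0,"wz":0},{"gripper":0,"dx":0,"dy":0,"dz":0.012,"wx":0,"wy":0,"wz":0},{"gripper":0,"dx":0,"dy":0,"dz":0.014,"wx":0,"wy":0,"wz":0},{"gripper":0,"dx":0,"dy":0,"dz":0.014,"wx":0,"wy":0,"wz":0},{"gripper":0,"dx":0,"dy":0,"dz":0.014,"wx":0,"wy":0,"wz":0}]'
python3 - <<'E'
from h import *
s=manip.camera("scene");d=manip.camera("side");w=manip.camera("wrist")
o=np.zeros((600,800,3),np.uint8);o[:300,:400]=w[::2,::2][:240].repeat(1,0)[:240].shape[0] and cv2.resize(w,(400,300));o[:300,400:]=cv2.resize(s[150:390,150:470],(400,300),interpolation=2);o[300:,:400]=cv2.resize(d[150:450,180:580],(400,300))
o[300:,400:]=cv2.resize(s[150:270,180:340],(400,300),interpolation=2)
cv2.imwrite("pics/f.png",o)
E
```

```text
clock: 7.73
eef_pos: [627.6, -251.4, 75.4]
eef_rot: [-3.142, 0.0, 1.972]
wrist_force: [0.6, 0.6, -1.4]
finger_gap: 15.5
finger_force: 60.0
clock: 8.15
eef_pos: [612.5, -321.7, 75.4]
eef_rot: [3.142, -0.0, 1.972]
wrist_force: [-0.3, 0.1, -2.2]
finger_gap: 15.6
finger_force: 60.0
clock: 8.57
eef_pos: [607.9, -342.2, 121.6]
eef_rot: [-3.142, -0.0, 1.972]
wrist_force: [-0.4, 0.1, -1.7]
finger_gap: 15.6
finger_force: 60.0
clock: 8.98
eef_pos: [608.4, -341.6, 195.8]
eef_rot: [3.141, 0.001, 1.973]
wrist_force: [0.3, 0.6, -1.4]
finger_gap: 15.8
finger_force: 60.0
clock: 9.4
eef_pos: [607.9, -341.8, 206.7]
eef_rot: [-3.141, -0.001, 1.972]
wrist_force: [0.0, 0.6, -1.8]
finger_gap: 15.4
finger_force: 60.0
```

View pics/f.png

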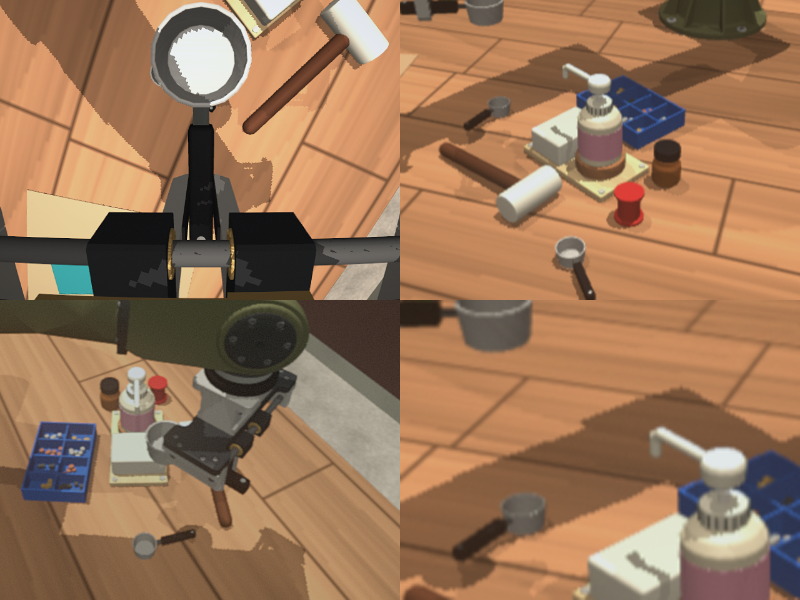

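The pan is held level and about 15 cm above the block, well clear of the spout, at (490,10) in the upper right view. The pump is up and everything else is where it was, so I'm handing in.

```bash
python3 -c "
from cell import manip
print(manip.sign_off())"
```

```text
the job is handed in; nothing more can be done
None
```

The job is handed in: I pressed the pump fully down and it sprang back up, then took the pan by its handle, and the arm is holding it level about 15 cm above the block, clear of the spout, with the other things where they were.

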